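# Fit the spare relay, then draw the old one and hold it on its side for a contact check

## Task

The spare relay standing on the desk is to take over from the old one on the control panel: plug the spare fully home into the panel's empty socket and let go of it. Only then draw the old relay (the clear-covered one that was already plugged in, not the grey timer with the dial) straight up out of its socket, turn it onto its side in the air so that its contact end faces sideways, within about 30 degrees of level, and finish while still holding it like that, motionless, at least 20 cm above the desk. Do not drop it or put it down, leave the timer plugged in, and do not push the other things on the desk about.

Things in the scene. Friction and masses are not known exactly. Their poses are not given: they have to be found in the camera images.
- panel: Control panel fixed flat on the desk: metal plate 174 (x) x 330 (y) x 4 mm. On a rail along y stand three black sockets at y = -85, -15, +55 mm and grey terminal blocks (y = 97 to 141 mm, top 42 mm above the desk). A wiring duct, 26 mm wide, top 33 mm above the desk, runs along each long edge (x = -70, +70 mm). Origin: centre of the plate's underside; z up.
- socket_spare: The EMPTY relay socket, for the spare relay; in any of the three places on the rail. Fixed black block 44 (x) x 40 (y) x 30 mm high with a rectangular hole in its top; lower steps (19 mm high, 14 mm long) with screw heads at both x ends. Origin: centre of its underside, 11.5 mm above the desk; z up, x across the rail, y along the rail.
- socket_spare_mouth (a point): Centre of the hole's mouth in the empty socket's top, 30 mm above the socket's origin. Hole 27.6 (x) x 21.6 mm (y), 15.5 mm deep. A plug goes in either way round (half a turn), not a quarter turn off. Fully home, the module's flange rests on the socket's top and its origin is 16 mm above the socket's origin. No latch: plugs slide in and out with hardly any force.
- socket_old: The socket that holds the old relay, in any of the three places on the rail; same shape and hole as socket_spare. Origin: centre of its underside, 11.5 mm above the desk; z up, x across the rail, y along the rail.
- socket_timer: The socket that holds the timer, in any of the three places on the rail; same shape and hole as socket_spare. Origin: centre of its underside, 11.5 mm above the desk; z up, x across the rail, y along the rail.
- relay_spare: Spare relay, about 90 g, standing upright on its plug on the desk, right of the panel. Black plug 26 x 20 mm, 14 mm long (last 3 mm only 24 x 18 mm); black flange 38 x 32 mm from 14 to 20 mm; rigid clear cover, copper coil inside, 36 (x) x 30 (y) mm from 20 to 64 mm. Grip the cover from above. Origin: centre of the plug's end (underside); z from plug to cover, x the 36 mm way.
- relay_old: Old relay, same shape, sizes and weight as the spare, plugged in upright in socket_old with the socket's yaw; cover then 47.5 to 91.5 mm above the desk. Contacts: brass strips on the plug, so the contact end is -z. Gripped along x (across the rail) the neighbours are clear; along y there are 40 mm between covers. Origin: centre of the plug's end (underside); z from plug to cover, x the 36 mm way.
- relay_old_body (a point): Middle of the old relay's cover, 42 mm from the plug's end along its z.
- timer: Plug-in timer that stays where it is, upright in socket_timer. Plug, flange and outline as the relays, but an opaque grey housing with a black dial (17 mm across, 7.5 mm high) on top. Origin: centre of the plug's end (underside); z from plug to cover, x the 36 mm way.
- screw_tin: Bystander: round open white tin of nuts, 68 mm across, 30 mm high, to the right behind the spare relay. Origin: centre of its underside.
- tape_measure: Bystander: yellow and black tape measure 34 x 70 x 64 mm, standing to the right of the spare relay. Origin: middle of its underside.
Things that resemble listed ones, but are neither listed nor needed, are in the scene too. What is shaped like the relay_old but green or purple is not meant.

How it is judged:
By the outcome, as a careful person would: the job done as asked, in the order asked, and still so for the second after the job is handed in, while the arm keeps its last pose, push and grip.
It also fails if it takes over 58 s, if anything falls off the work surface, if the arm or the gripper's body presses on something with over 40 N, if the wrist force passes 120 N, or if a joint passes its speed limit or range.

## Robot

A 6-joint arm with a two-finger parallel gripper is mounted at the origin on a cart in front of the work surface, level with it; the furniture and walls round the work are solid. World frame = base frame: x ahead of the robot, y to its left, z up, the work surface at z = 0. Lengths are in mm, angles in rad, forces in N, time in s.
With the tool pointing down it reaches from about 250 to 725 mm from the base axis. Payload 4 kg.
Tool frame: the origin (TCP) lies at the very end of the fingers, on their centre line; the grasp point (between the pads) lies r.grip_depth behind it (r.grip_depth is the distance from the TCP to the grasp point, in mm); z points along the fingers, y is the line along which they close (so a half turn about z gives the same grasp; the last joint's range is limited). The gripper opens to 85 mm and grips with 20 to 120 N. Pads are 22 mm wide; open, the fingers measure 114 mm over their backs; the gripper's body (76 mm by 85 mm) begins 54 mm behind the grasp point. The pads swing forward as they close: fully open they stand 13 mm farther back than shut.
Start: joints at [1.26, 0.241, 0.005, 1.335, 0, 1.571], TCP at [152.908, 476.045, 231.306] pointing down, gripper open.
Joint ranges: [-2.72, 2.72], [-1.05, 1.87], [-1.09, 1.28], [-1.99, 2.15], [-1.42, 1.44], [-3.14, 3.14]. Speed limits (rad/s): [2.79, 2.79, 3.14, 3.14, 3.14, 3.14].

## Interface

Orientations are given as a rotation vector (axis times angle).
In Python, from rig import r, optics, finder gives the robot as it stands.
- The arm moves only by the tool play_rows, never from a script. Its argument "targets" is one flat list of numbers, 7 for each row, row after row: the shift along the tool's x, y, z in mm, then the turn, a rotation vector about the tool's x, y, z in rad, then the finger opening in mm, from 0 to 85.4. A call has 1 to 20 rows; each row is the pose to reach, as a shift and turn from the pose commanded when the call began, along the tool's axes at that moment; what a row does not reach only later rows make up. A row lasts 1/8 s, in which the tool goes at most 62.5 mm and 10.7 degrees, less where a joint would pass 70% of its speed; a pose out of reach is approached as far as the arm can. A call with a gripper value outside its range is refused whole. The fingers move at their own pace and stop on an object; "grip_force" is the grip in N (left out, the last holds). Time passes only in rows, so rows that repeat a pose let the fingers close. It gives the time, the measured TCP pose, the force, the opening and the grip force at its end, in the units of the state.
- r.state(): the state, without advancing time (a new reading comes with each control period).
- optics.grab_frame(name): name is "scene" or "top" or "wrist"; returns (picture, depth): 400x640x3 uint8, red, green, blue; 400x640 float32, mm along the optical axis (not along the pixel's ray), 0 where there is no reading.
- optics.camera_info(name): a dict with "vertical_fov" (degrees; the focal length in pixels is half the picture's height over the tangent of half this angle, whatever the lens; pixels are square), "cx", "cy" (the principal point, pixels), "distortion" ([k1, k2, p1, p2, k3] as OpenCV has them; the pictures are not rectified), "T" (4x4, takes a point from camera to world coordinates); the wrist camera has in their place "hand_eye" (4x4, takes a point from camera to tool coordinates, whose origin is the TCP and whose axes are the flange's). Camera axes: x right, y up, looking along -z (the intrinsics and any distortion apply to the point x, -y, -z); pixel columns grow to the right and rows downward; lengths in mm; the calibration is good to about 2 mm. A picture is of the moment at which its call begins: read the wrist's pose just before it. camera_info takes no time and is no camera call.
- r.hand_in(): hands the job in; it is judged then, once.
Trained networks look in the newest picture that a camera, given by its name, has taken for a name from the list of things; names that differ only in an ending like _2 or _b are one class to them, and where a whole thing is asked for, a point or a joint stands for the part that bears it (a point fixed in the world has none). Each returns a list of dicts, best first, with "score" (0 to 1); they miss things now and then, are a little off and sometimes report something else, mostly with a low value. They report only what shows in the picture. A call takes as long as a camera call. They do not tell look-alikes from the thing itself.
- finder.recognise(name, camera): "rect" ([left, top, width, height] in pixels, round what is visible of it).
- finder.tip_of(name, camera): "centre" ([row, column] in pixels: a listed point, or the origin of a listed thing).
The state is a dict: "t": time; "joint_pos": joint angles; "joint_vel": joint speeds; "joint_efforts": joint torques, N m; "position": TCP position; "ee_rot": TCP orientation; "wrist_force": force on the tool from outside, world axes, zero at the start; "moment": the same for the moment, N m; "width": finger opening in mm; "gripper_force": force on a finger pad.
Only numpy, scipy, OpenCV 4.12 (cv2) and the standard library are available. Lean on these libraries where they do the work, as an engineer would, in place of code of your own. Each camera call takes 0.05 s, during which the arm holds its last target. There are 200 camera calls.

## Working session

There is one attempt and no reset: what is moved stays moved. The work goes in short steps, Python scripts to look and compute and a tool call to move; the robot and the scene stay as the last step left them, time stands still between calls to the robot, and variables do not carry over. Pictures are saved under pics/ and viewed, at most 10 in all, crops included, and the job is handed in when it is done.

Besides the shell and the picture viewer there is one more tool, called after "Request:" as name(argument=value, ...) on one line, values as JSON. play_rows: Moves the arm, as the interface text tells. Its arguments: {"type":"object","properties":{"targets":{"type":"array"},"grip_force":{"type":"number"}},"required":["targets"]}

```bash
mkdir -p pics; ls
python3 - <<'E'
from rig import r, optics, finder
import cv2,numpy as np
s=r.state();print({k:np.round(v,3).tolist() for k,v in s.items()},r.grip_depth)
for c in("scene","top"):
    p,d=optics.grab_frame(c);cv2.imwrite(f"pics/{c}0.png",p[:,:,::-1])
    i=optics.camera_info(c);print(c,i)
    for n in("socket_spare_mouth","relay_spare","relay_old","relay_old_body","timer","screw_tin","panel"):
        print(n,[(np.round(q["rect"]).tolist(),round(q["score"],2)) for q in finder.recognise(n,c)][:4],[(np.round(q["centre"],1).tolist(),round(q["score"],2)) for q in finder.tip_of(n,c)][:4])
print(optics.camera_info("wrist"))
E
```

```text
pics
{'t': 0.0, 'joint_pos': [1.26, 0.241, 0.004, 1.335, -0.0, 1.571], 'joint_vel': [0.0, 0.001, 0.0, 0.001, 0.0, -0.002], 'joint_efforts': [0.003, -37.232, 25.241, 0.017, 0.0, -0.0], 'position': [152.71, 475.437, 230.397], 'ee_rot': [-0.486, -3.103, 0.003], 'wrist_force': [-0.294, 0.711, 0.299], 'moment': [0.017, -0.004, -0.044], 'gripper_force': 0.0, 'width': 85.671} 18.700000000000003
scene {'vertical_fov': 48.5372803221693, 'cx': 323.40558746288247, 'cy': 196.05678662759266, 'distortion': array([-0.07131854,  0.        ,  0.        ,  0.        ,  0.        ]), 'T': array([[-9.65971449e-01, -1.98660660e-01,  1.65629409e-01,
         6.89666055e+02],
       [ 2.58635518e-01, -7.48366501e-01,  6.10782490e-01,
         6.73006470e+02],
       [ 2.61304843e-03,  6.32836095e-01,  7.74281376e-01,
         9.87690778e+02],
       [ 0.00000000e+00,  0.00000000e+00,  0.00000000e+00,
         1.00000000e+00]])}
socket_spare_mouth [([314.0, 247.0, 30.0, 21.0], 0.57)] [([253.0, 328.4], 0.63)]
relay_spare [([305.0, 149.0, 15.0, 21.0], 0.62)] [([166.9, 311.1], 0.82)]
relay_old [([386.0, 260.0,
[... 2007 characters left out ...]
.0, 63.0], 0.45)] [([158.1, 364.6], 0.66)]
panel [([188.0, 166.0, 114.0, 65.0], 0.9), ([378.0, 202.0, 18.0, 14.0], 0.53)] [([195.6, 242.2], 0.73), ([233.1, 434.0], 0.19)]
{'vertical_fov': 62.987686309630824, 'cx': 317.6645266104891, 'cy': 196.89115125498606, 'distortion': array([-0.05970181,  0.        ,  0.        ,  0.        ,  0.        ]), 'hand_eye': array([[-1.07659800e-03,  9.60604818e-01,  2.77915860e-01,
         7.11920201e+01],
       [ 9.99999337e-01,  9.20929275e-04,  6.90670133e-04,
         3.23363540e-01],
       [ 4.07520206e-04,  2.77916419e-01, -9.60605173e-01,
        -1.44352648e+02],
       [ 0.00000000e+00,  0.00000000e+00,  0.00000000e+00,
         1.00000000e+00]])}
```

Run:
```python
import cv2
t=cv2.imread("pics/top0.png")[120:300,170:470];cv2.imwrite("pics/t1.png",cv2.resize(t,(800,480),interpolation=2))
t=cv2.imread("pics/scene0.png")[130:380,230:450];cv2.imwrite("pics/s1.png",cv2.resize(t,(528,600),interpolation=2))
```

```text
(no output)
```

View pics/t1.png

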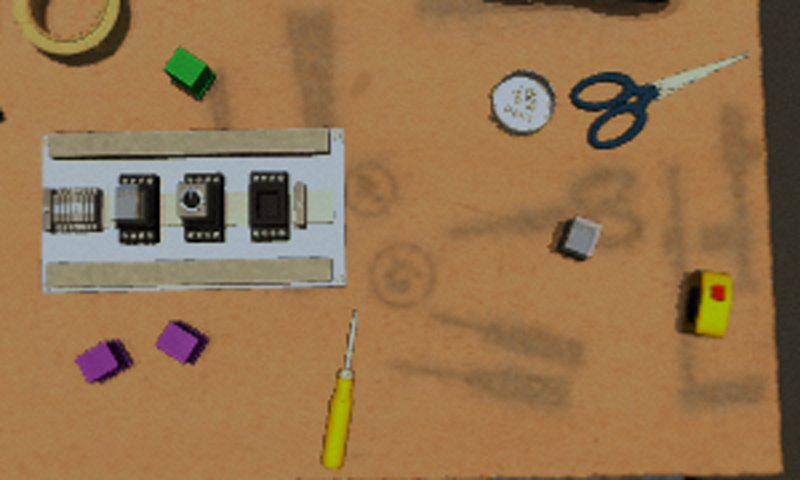

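View pics/s1.png

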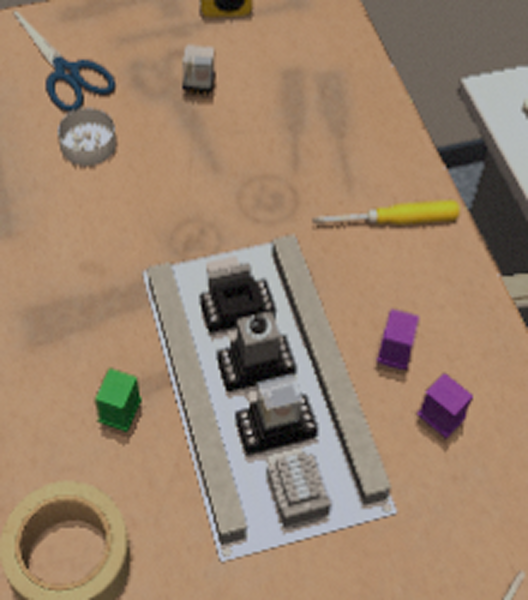

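The top picture shows the empty socket at (271,197), the timer at (243,195), the old clear relay at (219,195) and the spare at (387,209). The green and purple blocks are decoys.

```bash
cat > h.py <<'E'
from rig import r, optics, finder
import cv2,numpy as np
from scipy.spatial.transform import Rotation as R
np.set_printoptions(suppress=True,precision=3)
def pose(s=None):
    s=s or r.state();T=np.eye(4);T[:3,:3]=R.from_rotvec(s["ee_rot"]).as_matrix();T[:3,3]=s["position"];return T
def cam(c,T=None):
    i=optics.camera_info(c);f=200/np.tan(np.radians(i["vertical_fov"]/2))
    K=np.array([[f,0,i["cx"]],[0,f,i["cy"]],[0,0,1]])
    return K,np.array(i["distortion"]),(i["T"] if c!="wrist" else (pose() if T is None else T)@i["hand_eye"])
def ray(c,uv,T=None):
    K,D,M=cam(c,T);n=cv2.undistortPoints(np.float64(uv).reshape(-1,1,2),K,D)[:,0]
    d=np.c_[n[:,0],-n[:,1],-np.ones(len(n))]@M[:3,:3].T;return M[:3,3],d
def onz(c,uv,z,T=None):
    o,d=ray(c,uv,T);return o+d*((z-o[2])/d[:,2])[:,None]
def cloud(c,dep,T=None):
    K,D,M=cam(c,T);v,u=np.mgrid[:400,:640];o,d=ray(c,np.c_[u.ravel(),v.ravel()],T)
    return (o+d*dep.reshape(-1,1)).reshape(400,640,3)
def proj(c,P,T=None):
    K,D,M=cam(c,T);Q=np.c_[P,np.ones(len(P))]@np.linalg.inv(M).T[:,:3]
    return cv2.projectPoints(Q*[1,-1,-1],np.zeros(3),np.zeros(3),K,D)[0][:,0]
def down(yaw): # tool down, tool x at world angle yaw
    return np.array([[np.cos(yaw),np.sin(yaw),0],[np.sin(yaw),-np.cos(yaw),0],[0,0,-1.]])
def go(p,Rm=None):
    T=pose();Rm=T[:3,:3] if Rm is None else Rm
    print("row:",np.round(T[:3,:3].T@(np.array(p)-T[:3,3]),1),R.from_matrix(T[:3,:3].T@Rm).as_rotvec().round(3))
E
python3 - <<'E'
from h import *
print(pose())
def mid(a): return onz("top",[a],0)
print("spare top64",onz("top",[[387,208]],64),"mouth z41.5",onz("top",[[271,196.5]],41.5),"old top91.5",onz("top",[[219,195.5]],91.5),"timer", onz("top",[[241.5,194.5]],91.5))
co=np.array([[42,135],[343,128],[346,285],[43,292]])*.375+[170,120]
print("panel corners",onz("top",co,4))
p,d=optics.grab_frame("top");X=cloud("top",d)
print(X[150:220:6,219].round(),"\n",X[208,380:394].round())
E
```

```text
[[ -0.952   0.306   0.    152.923]
 [  0.306   0.952   0.    476.044]
 [ -0.      0.     -1.    231.322]
 [  0.      0.      0.      1.   ]]
spare top64 [[ 479.73  -217.189   64.   ]] mouth z41.5 [[519.52 106.09  41.5 ]] old top91.5 [[518.42  240.003  91.5  ]] timer [[520.202 179.608  91.5  ]]
panel corners [[604.25  359.495   4.   ]
 [607.317  28.84    4.   ]
 [433.886  27.496   4.   ]
 [431.836 355.459   4.   ]]
[[665. 264.   2.]
 [647. 264.   0.]
 [629. 264.  -0.]
 [611. 263.   2.]
 [588. 256.  30.]
 [575. 262.   5.]
 [553. 255.  31.]
 [528. 240.  92.]
 [511. 239.  94.]
 [500. 252.  43.]
 [484. 254.  34.]
 [469. 260.  11.]] 
 [[ 486. -208.   -0.]
 [ 483. -207.   27.]
 [ 481. -205.   53.]
 [ 480. -207.   61.]
 [ 480. -209.   64.]
 [ 480. -211.   67.]
 [ 480. -214.   65.]
 [ 480. -217.   64.]
 [ 480. -220.   64.]
 [ 480. -223.   65.]
 [ 480. -226.   64.]
 [ 480. -229.   59.]
 [ 479. -231.   66.]
 [ 479. -234.   65.]]
```

Run:
```python
from h import *
go([480,-217,170],down(np.radians(75)))
```

```text
row: [-523.4 -559.8   61.3] [-0.    -0.     1.522]
```

Request:
play_rows(targets=[-524,-560,61,0,0,1.522,85,-524,-560,61,0,0,1.522,85,-524,-560,61,0,0,1.522,85,-524,-560,61,0,0,1.522,85,-524,-560,61,0,0,1.522,85,-524,-560,61,0,0,1.522,85,-524,-560,61,0,0,1.522,85,-524,-560,61,0,0,1.522,85,-524,-560,61,0,0,1.522,85,-524,-560,61,0,0,1.522,85,-524,-560,61,0,0,1.522,85,-524,-560,61,0,0,1.522,85,-524,-560,61,0,0,1.522,85,-524,-560,61,0,0,1.522,85,-524,-560,61,0,0,1.522,85,-524,-560,61,0,0,1.522,85,-524,-560,61,0,0,1.522,85])

```text
t: 3.68
position: [480.5, -216.3, 170.8]
ee_rot: [2.491, 1.914, 0.001]
wrist_force: [0.2, 0.3, -0.2]
width: 84.6
gripper_force: 0.0
```

```bash
cat > look.py <<'E'
from h import *
import sys
T=pose();p,d=optics.grab_frame("wrist");n=sys.argv[1]
cv2.imwrite(f"pics/{n}.png",p[:,:,::-1]);np.savez(f"{n}.npz",T=T,d=d,p=p)
print(T,r.state()["t"])
X=cloud("wrist",d,T)
zl,zh=float(sys.argv[2]),float(sys.argv[3])
m=((X[...,2]>zl)&(X[...,2]<zh)&(d>0)).astype(np.uint8)
k,l,st,_=cv2.connectedComponentsWithStats(m)
for i in range(1,k):
    if st[i,4]>300:
        Q=X[l==i];q=cv2.minAreaRect(Q[:,:2].astype(np.float32));print(st[i],q,np.median(Q,0))
E
python3 look.py w1 50 80
```

```text
[[   0.257    0.966    0.001  480.505]
 [   0.966   -0.257   -0.    -216.316]
 [  -0.       0.001   -1.     170.83 ]
 [   0.       0.       0.       1.   ]] 3.725
[ 611    9   29  253 3511] ((744.1754150390625, -241.94378662109375), (209.32443237304688, 22.490659713745117), 85.94828033447266) [ 736.628 -265.681   59.845]
[ 295  178   49   45 1752] ((479.0707092285156, -222.5382080078125), (30.797283172607422, 36.11698532104492), 67.24887084960938) [ 479.68  -220.441   65.542]
[ 249  327   69   29 1207] ((406.95733642578125, -354.5867004394531), (29.07217788696289, 66.06874084472656), 81.65743255615234) [ 413.654 -346.436   56.686]
```

View pics/w1.png

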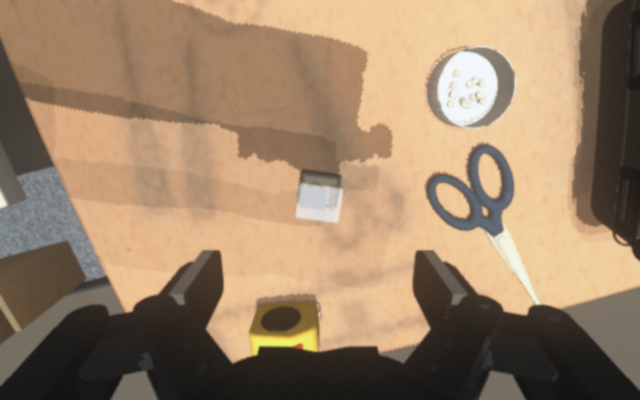

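The wrist picture shows the spare's cover top around (320,195), with the tin at (472,88), the scissors and the tape measure all clear of it. I'll measure its outline.

Run:
```python
from h import *
z=np.load("w1.npz");T,d,p=z["T"],z["d"],z["p"]
X=cloud("wrist",d,T)
m=((X[...,2]>60)&(X[...,2]<71)&(d>0)).astype(np.uint8);m[:150]=0;m[250:]=0
k,l,st,_=cv2.connectedComponentsWithStats(m);i=1+np.argmax(st[1:,4]);m=(l==i).astype(np.uint8)
print(st[i]);c=cv2.findContours(m,0,1)[0][0]
W=onz("wrist",c[:,0],64,T);print(cv2.minAreaRect(W[:,:2].astype(np.float32)))
a=p[150:250,270:370].copy();b=a.copy();cv2.drawContours(b,[c-[270,150]],-1,(255,0,0),1)
for n in(0,):
  P=[]
  cv2.imwrite("pics/w1c.png",cv2.resize(np.hstack([a,b]),(800,400),interpolation=0)[:,:,::-1])
```

```text
[ 295  181   49   42 1632]
((479.1676940917969, -222.08914184570312), (30.988229751586914, 35.93606185913086), 67.11546325683594)
```

View pics/w1c.png

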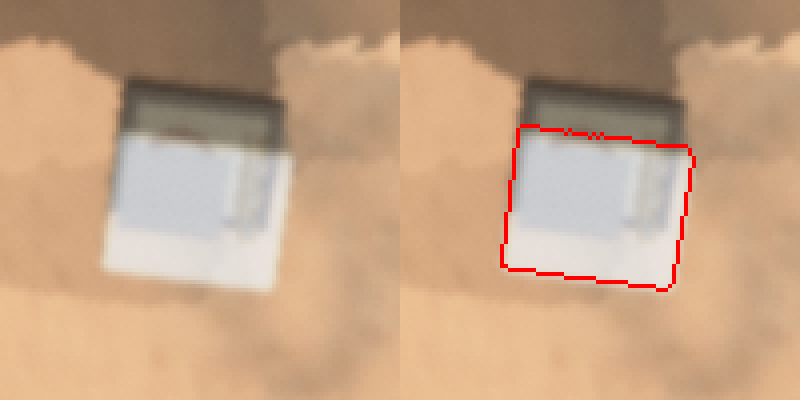

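Run:
```python
from h import *
go([479.2,-222.2,24],down(np.radians(67.1)))
```

```text
row: [ -5.8   0.1 146.8] [0.001 0.    0.139]
```

Request:
play_rows(targets=[-5.8,0,50,0,0,0.139,85,-5.8,0,100,0,0,0.139,85,-5.8,0,130,0,0,0.139,85,-5.8,0,146.8,0,0,0.139,85,-5.8,0,146.8,0,0,0.139,85,-5.8,0,146.8,0,0,0.139,30,-5.8,0,146.8,0,0,0.139,30,-5.8,0,146.8,0,0,0.139,30,-5.8,0,146.8,0,0,0.139,30,-5.8,0,146.8,0,0,0.139,30,-5.8,0,146.8,0,0,0.139,30], grip_force=40)

```text
t: 5.1
position: [479.8, -223.3, 24.6]
ee_rot: [2.618, 1.734, 0.002]
wrist_force: [0.1, 0.5, 5.6]
width: 35.6
gripper_force: 40.4
```

Run:
```python
from h import *
go([479.2,-222.2,170]); go([519,56,170],down(np.radians(90.5)))
```

```text
row: [   0.8   -0.7 -145.4] [0. 0. 0.]
row: [ 272.5  -72.6 -145.5] [ 0.002  0.    -0.41 ]
```

Request:
play_rows(targets=[0,0,-30,0,0,0,30,0,0,-80,0,0,0,30,0,0,-130,0,0,0,30,45,-12,-145.5,0,0,-0.07,30,90,-24,-145.5,0,0,-0.14,30,136,-36,-145.5,0,0,-0.2,30,181,-48,-145.5,0,0,-0.27,30,226,-60,-145.5,0,0,-0.34,30,255,-68,-145.5,0,0,-0.41,30,272.5,-72.6,-145.5,0,0,-0.41,30,272.5,-72.6,-145.5,0,0,-0.41,30,272.5,-72.6,-145.5,0,0,-0.41,30,272.5,-72.6,-145.5,0,0,-0.41,30])

```text
t: 6.72
position: [518.5, 55.1, 169.0]
ee_rot: [2.214, 2.229, -0.0]
wrist_force: [0.3, -0.2, -0.8]
width: 35.7
gripper_force: 40.0
```

```bash
python3 look.py w2 36 47
python3 - <<'E'
from h import *
print(finder.tip_of("socket_spare_mouth","wrist"),finder.recognise("socket_spare_mouth","wrist"),finder.recognise("relay_spare","wrist"),finder.recognise("relay_old","wrist"))
E
```

```text
[[ -0.007   1.     -0.    518.495]
 [  1.      0.007  -0.     55.059]
 [ -0.     -0.     -1.    168.994]
 [  0.      0.      0.      1.   ]] 6.775
[139   0  27  40 325] ((388.45770263671875, 189.77877807617188), (34.46579360961914, 2.474858283996582), 56.290870666503906) [388.549 189.857  40.854]
[476   0  35  52 356] ((652.1559448242188, 184.50082397460938), (19.369415283203125, 39.25322341918945), 15.182748794555664) [651.191 181.11   41.751]
[293   7  58  56 541] ((520.1642456054688, 176.60768127441406), (38.669918060302734, 43.89934539794922), 89.35191345214844) [517.532 160.306  43.257]
[ 293  101   56   50 1822] ((519.9869384765625, 107.74620819091797), (44.27196502685547, 39.527042388916016), 0.3481478989124298) [520.168 108.543  43.241]
[294 160  54  12 606] ((520.1597900390625, 74.38494110107422), (45.15779113769531, 9.207184791564941), 0.3005604147911072) [520.15   74.539  41.018]
[{'centre': [126.2, 319.4], 'score': 0.56}] [{'rect': [276.0, 100.0, 89.5, 54.8], 'score': 0.72}] [{'rect': [267.9, 221.3, 99.4, 115.2], 'score': 0.69}] [{'rect': [90.2, 0.6, 86.5, 44.9], 'score': 0.9}, {'rect': [465.8, 1.0, 88.5, 53.0], 'score': 0.86}]
```

View pics/w2.png

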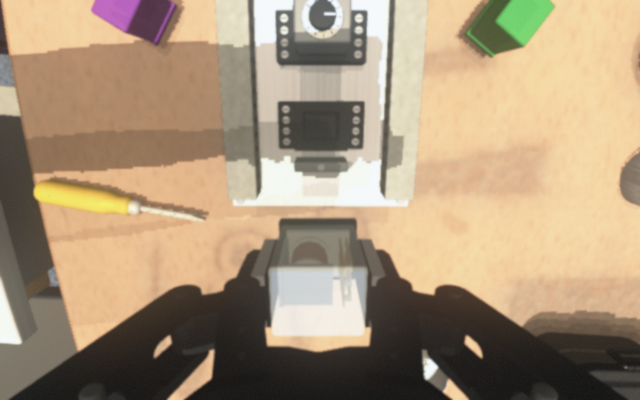

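The empty mouth sits at about (320,126), and the relay in the fingers spans (267–367, 221–336), hanging straight. I'll measure both more finely.

Run:
```python
from h import *
z=np.load("w2.npz");T,d,p=z["T"],z["d"],z["p"]
print("mouth net",onz("wrist",[[319.4,126.2]],41.5,T))
g=cv2.cvtColor(p,cv2.COLOR_RGB2GRAY).astype(float)
a=g[92:162,270:370];a=np.clip((a-a.min())/60*255,0,255).astype(np.uint8)
b=p[212:342,250:390]
cv2.imwrite("pics/w2c.png",np.vstack([cv2.resize(cv2.merge([a]*3),(800,560)[:1]+(560,),interpolation=1)])[:600])
# socket outline: fit known rect 44x40 in image: dark block edge rays
m=(a<110).astype(np.uint8)
X=cloud("wrist",d,T)
# held relay: cover top in tool frame
Q=(X-T[:3,3])@T[:3,:3]
mm=((Q[...,2]<-30)&(Q[...,2]>-50)&(d>0)).astype(np.uint8);mm[:,:262]=0;mm[:,376:]=0;mm[345:]=0
k,l,st,_=cv2.connectedComponentsWithStats(mm)
for i in range(1,k):
  if st[i,4]>300:
    q=Q[l==i];print(st[i],np.median(q,0),cv2.minAreaRect(q[:,:2].astype(np.float32)))
print("col profile of z",Q[225:340:8,318].round(1).tolist());print("row300",Q[300,255:380:6].round(1).tolist())
```

```text
mouth net [[518.982 107.529  41.5  ]]
[ 262  252  114   85 8847] [  4.753  -0.357 -40.901] ((0.7243719100952148, -0.29065513610839844), (31.129898071289062, 43.651344299316406), 0.7266538143157959)
col profile of z [[15.2, -0.3, 0.7], [15.2, -0.3, -9.3], [15.6, -0.3, -18.9], [15.5, -0.3, -26.4], [15.2, -0.3, -32.8], [15.2, -0.4, -39.1], [13.1, -0.4, -41.0], [10.3, -0.4, -41.8], [6.4, -0.4, -40.8], [3.0, -0.4, -40.6], [0.0, -0.4, -41.2], [-3.6, -0.4, -41.0], [-7.0, -0.4, -41.2], [-10.4, -0.4, -41.4], [-187.1, -0.5, 167.3]]
row300 [[12.1, -20.0, -56.2], [12.7, -18.0, -57.1], [1.5, -19.1, -40.4], [2.0, -16.8, -41.2], [2.0, -14.6, -41.1], [2.2, -12.4, -41.5], [2.3, -10.2, -41.5], [2.5, -8.0, -41.8], [2.2, -5.8, -41.3], [2.0, -3.6, -41.0], [2.0, -1.5, -41.1], [1.4, 0.7, -40.2], [2.4, 2.9, -41.7], [1.8, 5.1, -40.8], [2.0, 7.3, -41.1], [1.7, 9.5, -40.6], [2.5, 11.6, -41.9], [2.4, 13.8, -41.7], [2.0, 16.1, -41.2], [1.7, 18.3, -40.7], [12.7, 17.3, -57.1]]
```

View pics/w2c.png

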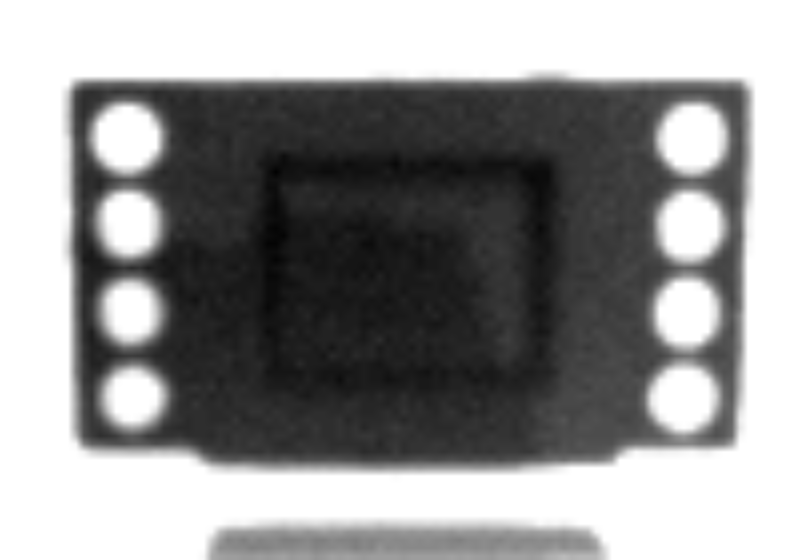

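Run:
```python
from h import *
z=np.load("w2.npz");T,d,p=z["T"],z["d"],z["p"]
L=[];M=[]
for i in range(5):
    s=r.state();L.append(s["position"]);M.append(s["joint_pos"]);optics.grab_frame("wrist")
print(np.array(L));print(np.array(M))
c=[[302.3,111.2],[338.6,111.2],[338.6,140.1],[302.3,140.1]]
W=onz("wrist",c,41.5,T);print(W,W.mean(0));print("mouth rel tool (w2)",(W.mean(0)-T[:3,3])@T[:3,:3])
np.save("mouth_tool.npy",W.mean(0))
# held relay top outline edges from grey gradient, row 290..325
g=cv2.cvtColor(p,cv2.COLOR_RGB2GRAY).astype(int)
for rr in(285,300,315): print(rr,g[rr,258:282].tolist(),g[rr,354:378].tolist())
for cc in(300,320,340): print(cc,g[214:226,cc].tolist(),g[325:345,cc].tolist(),g[258:275,cc].tolist())
```

```text
[[518.56   55.723 169.057]
 [518.606  55.856 169.082]
 [518.569  55.999 169.055]
 [518.567  56.065 169.029]
 [518.577  56.145 169.023]]
[[ 0.107  0.318 -0.056  1.197 -0.     1.67 ]
 [ 0.107  0.318 -0.055  1.197 -0.     1.67 ]
 [ 0.108  0.318 -0.055  1.197 -0.     1.67 ]
 [ 0.108  0.318 -0.055  1.197 -0.     1.67 ]
 [ 0.108  0.318 -0.055  1.197 -0.     1.67 ]]
[[505.065 119.416  41.5  ]
 [534.428 119.595  41.5  ]
 [534.941  96.32   41.5  ]
 [504.922  96.137  41.5  ]] [519.839 107.867  41.5  ]
mouth rel tool (w2) [ 52.834   1.724 127.479]
285 [60, 71, 87, 102, 106, 99, 88, 72, 62, 63, 88, 125, 153, 165, 171, 173, 174, 175, 175, 185, 198, 207, 211, 209] [234, 229, 210, 186, 178, 176, 175, 175, 174, 173, 167, 158, 137, 100, 70, 66, 72, 86, 100, 108, 107, 97, 78, 67]
300 [54, 54, 53, 52, 54, 53, 54, 55, 57, 57, 64, 89, 126, 157, 168, 173, 174, 182, 202, 221, 225, 220, 215, 211] [239, 238, 238, 237, 230, 213, 187, 176, 175, 172, 164, 141, 101, 70, 63, 61, 60, 60, 57, 58, 59, 58, 58, 58]
315 [50, 50, 52, 50, 51, 48, 52, 50, 52, 52, 57, 69, 99, 139, 173, 206, 227, 235, 238, 237, 237, 237, 23
[... 151 characters left out ...]
77, 76, 75, 75, 81, 89] [235, 235, 235, 235, 235, 235, 235, 235, 233, 231, 223, 208, 196, 193, 193, 193, 193, 191, 191, 191] [106, 112, 119, 126, 129, 126, 121, 123, 143, 170, 187, 199, 204, 208, 210, 211, 212]
320 [182, 184, 180, 160, 127, 92, 77, 75, 75, 77, 83, 92] [238, 239, 239, 239, 239, 239, 239, 240, 238, 237, 231, 223, 218, 215, 215, 215, 216, 214, 214, 214] [102, 105, 109, 113, 118, 120, 117, 124, 146, 169, 188, 199, 204, 208, 210, 212, 212]
340 [196, 194, 187, 162, 126, 92, 79, 77, 76, 79, 84, 92] [239, 238, 238, 239, 238, 238, 237, 237, 236, 234, 229, 220, 214, 213, 212, 212, 212, 213, 214, 214] [110, 111, 108, 111, 111, 111, 113, 119, 136, 160, 176, 187, 191, 195, 196, 199, 199]
```

Run:
```python
from h import *
i=optics.camera_info("wrist");print(i["cx"],i["hand_eye"])
z=np.load("w2.npz");T,d,p=z["T"],z["d"],z["p"]
print(ray("wrist",[[317.66,300]],T), T@np.array([71.19,.32,-144.35,1]))
```

```text
317.6645266104891 [[  -0.001    0.96     0.279   71.186]
 [   1.       0.001    0.001   -0.332]
 [   0.001    0.279   -0.96  -144.353]
 [   0.       0.       0.       1.   ]]
(array([517.694, 126.283, 313.326]), array([[ 0.003, -0.584, -0.872]])) [518.345 126.292 313.324   1.   ]
```

```bash
for k in 1 2; do python3 - <<'E'
from h import *
for _ in range(2): i=optics.camera_info("wrist");print(i["hand_eye"][:3,3],R.from_matrix(i["hand_eye"][:3,:3]).as_euler("xyz",degrees=True),i["cx"],i["vertical_fov"]); print(optics.camera_info("top")["T"][:3,3])
E
done
```

```text
[  71.186   -0.332 -144.353] [163.816  -0.043  90.062] 317.6645266104891 62.987686309630824
[ 387.529  -23.882 1143.561]
[  71.186   -0.332 -144.353] [163.816  -0.043  90.062] 317.6645266104891 62.987686309630824
[ 387.529  -23.882 1143.561]
[  71.186   -0.332 -144.353] [163.816  -0.043  90.062] 317.6645266104891 62.987686309630824
[ 387.529  -23.882 1143.561]
[  71.186   -0.332 -144.353] [163.816  -0.043  90.062] 317.6645266104891 62.987686309630824
[ 387.529  -23.882 1143.561]
```

Run:
```python
from h import *
print(r.state()["position"]);go([520.2,107.6,70],down(np.radians(90.4)))
```

```text
[518.574  56.198 169.021]
row: [51.4  2.1 99. ] [0.    0.    0.002]
```

Request:
play_rows(targets=[25,1,20,0,0,0,30,51.4,2.1,40,0,0,0,30,51.4,2.1,70,0,0,0,30,51.4,2.1,90,0,0,0,30,51.4,2.1,99,0,0,0,30,51.4,2.1,99,0,0,0,30,51.4,2.1,99,0,0,0,30,51.4,2.1,99,0,0,0,30,51.4,2.1,99,0,0,0,30,51.4,2.1,99,0,0,0,30])

```text
t: 8.48
position: [520.4, 107.7, 70.3]
ee_rot: [2.211, 2.231, 0.001]
wrist_force: [0.3, -0.2, -1.6]
width: 35.4
gripper_force: 40.1
```

```bash
python3 look.py w3 36 47
python3 - <<'E'
import cv2
p=cv2.imread("pics/w3.png");a=p[150:270,240:400];cv2.imwrite("pics/w3c.png",cv2.convertScaleAbs(cv2.resize(a,(800,600),interpolation=2),alpha=1.6))
E
```

```text
[[ -0.009   1.      0.001 520.393]
 [  1.      0.009   0.    107.684]
 [  0.      0.001  -1.     70.317]
 [  0.      0.      0.      1.   ]] 8.525
[  29   20   60   91 1197] ((388.1266174316406, 199.3030242919922), (22.493885040283203, 45.054161071777344), 5.078715801239014) [389.259 196.15   41.779]
[ 545   40   59   90 1222] ((653.1777954101562, 190.17269897460938), (24.078086853027344, 45.999595642089844), 4.116800785064697) [652.63  190.587  41.698]
[ 278  195   81   33 1631] ((519.9537353515625, 120.22799682617188), (16.508298873901367, 44.1556510925293), 89.80281829833984) [519.937 124.127  43.007]
```

View pics/w3c.png

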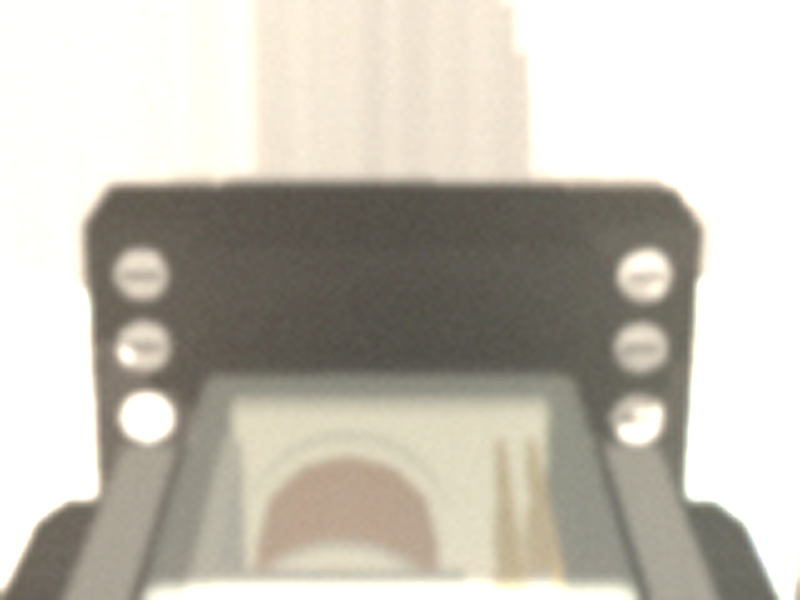

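Run:
```python
from h import *
z=np.load("w3.npz");T,d,p=z["T"],z["d"],z["p"]
X=cloud("wrist",d,T);g=cv2.cvtColor(p,cv2.COLOR_RGB2GRAY).astype(int)
print("state",r.state()["position"])
for c in(300,318,335):
  print(c,"grey",g[182:192,c].tolist(),g[220:235,c].tolist(),g[260:275,c].tolist())
print(X[184:270:3,318,1:].round(1).tolist())
for v in(186,186.5,187): print(v,"socket edge y-20",onz("wrist",[[318,v]],41.5,T)[0,1]-20)
for h in(20,): 
  for v in(224.5,226,228.5): print("row",v,onz("wrist",[[318,v]],T[2,3]-24+20,T)[0,1])
```

```text
state [520.308 107.652  70.218]
300 grey [148, 148, 144, 126, 96, 68, 55, 54, 51, 54] [54, 53, 56, 56, 63, 77, 85, 89, 95, 104, 116, 124, 131, 135, 135] [124, 132, 136, 133, 126, 132, 154, 179, 201, 212, 217, 219, 221, 223, 222]
318 grey [144, 144, 139, 123, 95, 67, 54, 52, 52, 49] [52, 52, 54, 55, 65, 77, 86, 89, 92, 103, 115, 122, 129, 135, 135] [118, 124, 131, 130, 125, 132, 153, 180, 202, 212, 217, 220, 222, 223, 223]
335 grey [146, 147, 146, 135, 109, 74, 57, 54, 53, 55] [53, 54, 55, 61, 69, 79, 87, 89, 93, 105, 115, 124, 130, 135, 136] [139, 139, 140, 139, 142, 150, 170, 196, 215, 223, 227, 228, 230, 231, 232]
[[128.9, 12.9], [128.3, 18.5], [128.0, 24.3], [127.9, 30.9], [128.0, 37.6], [128.3, 44.4], [126.2, 43.3], [124.5, 43.4], [122.8, 43.6], [121.0, 43.2], [119.1, 42.8], [111.5, 26.7], [124.0, 65.9], [123.0, 67.2], [123.2, 71.7], [123.3, 75.8], [123.5, 79.9], [123.4, 83.0], [123.3, 86.0], [123.5, 89.7], [123.5, 92.7], [123.1, 94.6], [123.0, 97.2], [123.5, 101.0], [123.4, 103.2], [123.1, 105.2], [122.9, 107.1], [123.5, 110.6], [122.4, 110.7]]
186 socket edge y-20 114.81704068753945
186.5 socket edge y-20 114.5347942260492
187 socket edge y-20 114.25230405273405
row 224.5 121.86016072931291
row 226 121.08134390262292
row 228.5 119.77830327870383
```

Request:
play_rows(targets=[-0.2,0,3,0,0,0,30,-0.2,0,5,0,0,0,30,-0.2,0,7,0,0,0,30,-0.2,0,8.5,0,0,0,30,-0.2,0,10,0,0,0,30])

```text
t: 9.15
position: [520.2, 107.5, 59.9]
ee_rot: [-2.211, -2.231, 0.0]
wrist_force: [0.1, -0.0, -1.3]
width: 35.4
gripper_force: 40.1
```

Request:
play_rows(targets=[0,0,2,0,0,0,30,0,0,4,0,0,0,30,0,0,6,0,0,0,30,0,0,7,0,0,0,30,0,0,8,0,0,0,30,0,0,8,0,0,0,30])

```text
t: 9.9
position: [520.2, 107.4, 52.2]
ee_rot: [2.211, 2.231, 0.0]
wrist_force: [0.1, -0.6, 1.4]
width: 35.7
gripper_force: 40.2
```

Nearly home; a little more until it presses.

Request:
play_rows(targets=[0,0,0.5,0,0,0,30,0,0,1,0,0,0,30,0,0,1,0,0,0,30])

```text
t: 10.28
position: [520.3, 107.5, 52.1]
ee_rot: [2.211, 2.231, 0.001]
wrist_force: [-2.9, -0.7, 7.7]
width: 35.4
gripper_force: 41.1
```

Run:
```python
from h import *
go([519.5,244,195],down(np.radians(90.4)))
```

```text
row: [ 136.5    0.6 -142.9] [ 0.001 -0.     0.002]
```

Request:
play_rows(targets=[0,0,-0.8,0,0,0,60,0,0,-0.8,0,0,0,60,0,0,-0.8,0,0,0,60,0,0,-0.8,0,0,0,60,0,0,-20,0,0,0,60,0,0,-60,0,0,0,60,0,0,-110,0,0,0,60,30,0.6,-142,0,0,0,70,80,0.6,-142,0,0,0,85,120,0.6,-142,0,0,0,85,136.5,0.6,-142,0,0,0,85,136.5,0.6,-142,0,0,0,85,136.5,0.6,-142,0,0,0,85,136.5,0.6,-142,0,0,0,85,136.5,0.6,-142,0,0,0,85])

```text
t: 12.15
position: [519.8, 243.0, 193.1]
ee_rot: [2.213, 2.23, 0.0]
wrist_force: [-0.3, 0.1, 0.6]
width: 85.4
gripper_force: 0.0
```

```bash
python3 look.py w4 86 102
```

```text
[[ -0.007   1.      0.    519.817]
 [  1.      0.007  -0.    242.981]
 [ -0.      0.     -1.    193.14 ]
 [  0.      0.      0.      1.   ]] 12.2
[ 295  170   47   39 1754] ((519.2330932617188, 248.55633544921875), (35.92050552368164, 29.690715789794922), 0.3797011375427246) [518.771 249.474  93.086]
[ 296  252   44   35 1476] ((519.4758911132812, 178.7725830078125), (36.190223693847656, 30.14700698852539), 0.6691203117370605) [519.507 182.42   93.6  ]
[ 297  321   41   30 1107] ((519.26171875, 110.07131958007812), (28.078882217407227, 36.34356689453125), 89.69007873535156) [519.438 113.721  93.065]
```

View pics/w4.png

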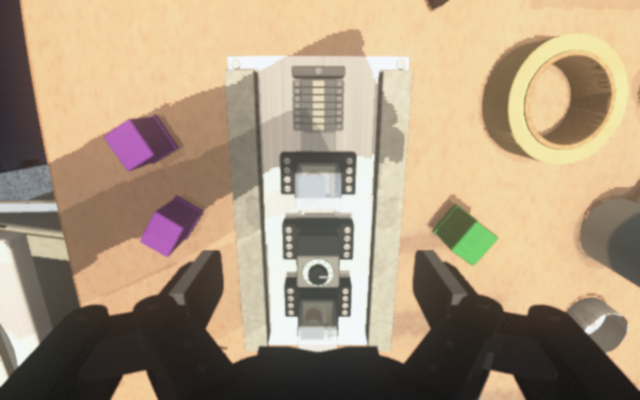

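Spare and old cover tops both read z ≈ 93, so the spare is fully home. The old relay is at (318,185), with the timer at (318,272). Next I'll grasp the old one.

Run:
```python
from h import *
go([519.4,247.9,52],down(np.radians(90.4)))
```

```text
row: [  4.8  -0.4 141.1] [0.    0.    0.001]
```

Request:
play_rows(targets=[4.4,-0.4,40,0,0,0,85,4.4,-0.4,90,0,0,0,75,4.4,-0.4,120,0,0,0,75,4.4,-0.4,135,0,0,0,75,4.4,-0.4,141,0,0,0,75,4.4,-0.4,141,0,0,0,75,4.4,-0.4,141,0,0,0,30,4.4,-0.4,141,0,0,0,30,4.4,-0.4,141,0,0,0,30,4.4,-0.4,141,0,0,0,30,4.4,-0.4,141,0,0,0,30,4.4,-0.4,141,0,0,0,30], grip_force=50)

```text
t: 13.7
position: [519.9, 248.7, 53.1]
ee_rot: [2.211, 2.231, 0.003]
wrist_force: [-0.4, -0.2, 4.7]
width: 35.4
gripper_force: 50.5
```

Request:
play_rows(targets=[0,0,-4,0,0,0,30,0,0,-10,0,0,0,30,0,0,-18,0,0,0,30,0,0,-28,0,0,0,30,0,0,-40,0,0,0,30,0,0,-70,0,0,0,30,0,0,-105,0,0,0,30,0,0,-140,0,0,0,30,0,0,-175,0,0,0,30,0,0,-210,0,0,0,30,0,0,-245,0,0,0,30,0,0,-270,0,0,0,30,0,0,-270,0,0,0,30,0,0,-270,0,0,0,30])

```text
t: 15.45
position: [518.7, 248.2, 321.1]
ee_rot: [-2.211, -2.231, 0.002]
wrist_force: [-0.8, 0.8, -1.5]
width: 35.3
gripper_force: 50.4
```

Run:
```python
from h import *
s=r.state();print(s["position"],s["joint_pos"],s["width"])
p,d=optics.grab_frame("scene");q,e=optics.grab_frame("wrist")
a=p[200:360,250:450];cv2.imwrite("pics/v.png",np.hstack([cv2.resize(a,(400,320)),cv2.resize(q,(400,320))])[:,:,::-1])
```

```text
[518.696 248.186 321.065] [0.446 0.385 0.436 1.624 0.    2.008] 35.25064447939509
```

View pics/v.png

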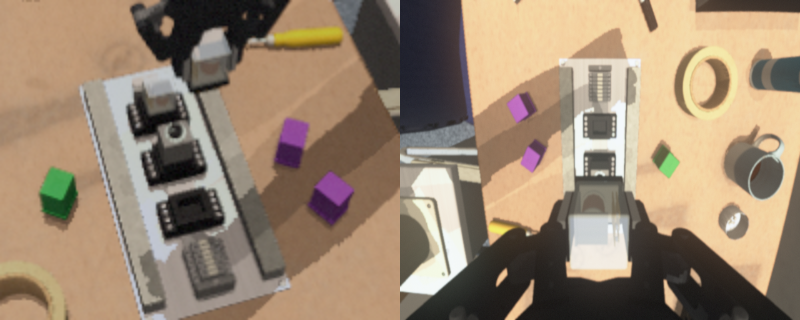

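The spare stands in its socket, the old relay's socket is empty, and the old relay hangs in the gripper. Next I'll tilt it level.

Request:
play_rows(targets=[1,2,0,-0.108,0.052,0,30,2,4,0,-0.217,0.103,0,30,3,6,0,-0.325,0.155,0,30,4,8,0,-0.433,0.206,0,30,5,10,0,-0.542,0.258,0,30,6,12,0,-0.65,0.31,0,30,7,14,0,-0.758,0.361,0,30,8,16,0,-0.866,0.413,0,30,9,18,0,-0.975,0.464,0,30,10,20,0,-1.083,0.516,0,30,10,20,0,-1.19,0.568,0,30,10,20,0,-1.3,0.62,0,30,10,20,0,-1.4,0.67,0,30,10,20,0,-1.4,0.67,0,30,10,20,0,-1.4,0.67,0,30,10,20,0,-1.4,0.67,0,30,10,20,0,-1.4,0.67,0,30,10,20,0,-1.4,0.67,0,30])

```text
t: 17.8
position: [560.7, 268.7, 334.4]
ee_rot: [1.392, 1.405, 1.81]
wrist_force: [-0.0, 0.2, 0.2]
width: 35.6
gripper_force: 50.5
```

Run:
```python
from h import *
s=r.state();print(pose(),s["joint_pos"],s["joint_vel"],s["width"],s["gripper_force"],s["t"])
p,d=optics.grab_frame("scene");q,e=optics.grab_frame("wrist")
cv2.imwrite("pics/v2.png",np.hstack([cv2.resize(p,(400,320)),cv2.resize(q,(400,320))])[:,:,::-1])
```

```text
[[ -0.385   0.215   0.898 560.704]
 [  0.816  -0.375   0.44  268.719]
 [  0.431   0.902  -0.031 334.412]
 [  0.      0.      0.      1.   ]] [ 0.439  0.217 -1.087 -1.273  0.017  2.017] [ 0.002  0.005  0.004 -0.002  0.    -0.001] 35.56575313498318 50.54628252983093 17.8
```

View pics/v2.png

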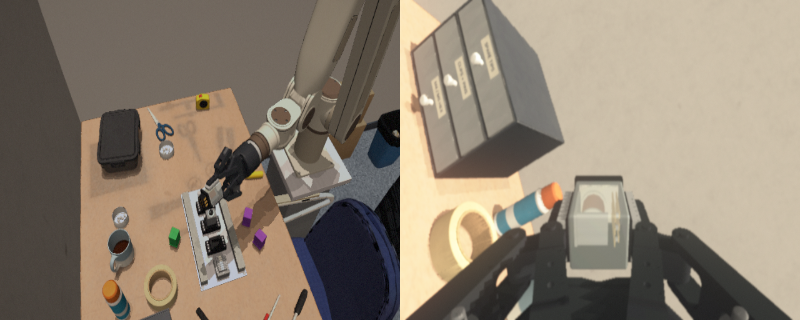

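Level, but joint 3 is at the edge of its range, so I'll move outward a little.

Request:
play_rows(targets=[0,0,15,0,0,0,30,0,0,30,0,0,0,30,0,0,45,0,0,0,30,0,0,55,0,0,0,30,0,0,55,0,0,0,30,0,0,55,0,0,0,30,0,0,55,0,0,0,30,0,0,55,0,0,0,30])

```text
t: 18.9
position: [610.1, 292.9, 331.8]
ee_rot: [1.392, 1.405, 1.809]
wrist_force: [0.2, 0.3, -0.2]
width: 35.6
gripper_force: 50.6
```

Run:
```python
from h import *
s=r.state();print(pose(),s["joint_pos"],s["joint_vel"],s["width"],s["gripper_force"],s["t"])
```

```text
[[ -0.384   0.216   0.897 610.137]
 [  0.816  -0.375   0.44  292.912]
 [  0.431   0.902  -0.032 331.796]
 [  0.      0.      0.      1.   ]] [ 0.441  0.289 -0.96  -1.216  0.015  2.017] [-0.001 -0.001  0.003  0.001  0.    -0.001] 35.55124562875865 50.560301542282104 18.9
```

```bash
python3 -c "
from rig import r
print(r.hand_in())"
```

```text
the job is handed in; nothing more can be done
None
```

The spare relay is fully home in the empty socket and released. The old relay is out, held still on its side about 33 cm above the desk and within 2 degrees of level. The timer is still plugged in, and the job was handed in at 18.9 s of the 58 s limit.

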